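Set the weld bench's guard interlock

TASK

The fume extractor will not start until its guard interlock is made: take the flat-tongue actuator out of its parking block, push it straight down into the switch with the flat slot until its steel flange lies on top of the switch, then let go. Leave the round-pin actuator standing in its own block.

Things in the scene. Friction and masses are not known exactly. Their poses are not given: they have to be found in the camera images.
- tongue_key: Flat-tongue actuator, loose, 0.16 kg. Origin: middle of tongue tip; z up, x across thickness, y along width; same after a half turn. Steel tongue 6 x 30 mm (x, y), z 0-60; steel flange 40 x 68, z 60-66; black oblong grip 24 x 50, z 66-106: grip across its 24 mm. Starts upright in a fixed dark steel block 56 x 80 x 26 whose pocket holds the lowest 22 mm of tongue, tip 4 mm above the bench.
- slot_switch: The switch to use: grey fixed box 70 x 100 x 80 mm (x, y, z), bare metal top with a flat slot. Origin: centre of underside on the bench, z up, slot's long side along y. When the tip is at z = 30 mm it meets a stiff cam, to be pushed down the last 10 mm with about 5 N (it stays down); home, tip at z = 20. The similar box with a round hole is not to be used.
- slot_mouth (a point): Centre of the slot's mouth, in the switch's top face, 80 mm above the bench; axes as the switch. The slot runs straight down. Mouth 28 x 54 mm (x, y), narrowed by bevels over 8 mm to a throat of 14 x 40 mm. The tongue goes in 60 mm, until its flange lies on the top face; either way round.
- pin_key: Round-pin actuator, a look-alike to leave standing in its own fixed block (56 x 80 x 26 mm): steel pin 14 mm in diameter, 60 long, round flange 44 mm, round black grip 32 mm in diameter, top at z = 106. Origin: centre of the pin's tip, 4 mm above the bench, z up.
Not all that is in view belongs to the job. Leave any red or yellow look-alike of the tongue_key alone. Leave any purple or red look-alike of the pin_key alone.

How it is judged:
By the outcome, as a careful person would: the job done as asked, in the order asked, and still so for the second after the job is handed in, with the robot touching nothing.
It also fails if it takes over 38 s, if anything falls off the work surface, if the arm or the gripper's body presses on something with over 40 N, if the wrist force passes 120 N, or if a joint passes its speed limit or range.

ROBOT

A 6-joint arm with a two-finger parallel gripper is mounted at the origin on the work surface. World frame = base frame: x ahead of the robot, y to its left, z up, the work surface at z = 0. Lengths are in m, angles in rad, forces in N, time in s.
With the tool pointing down it reaches from about 0.35 to 0.775 m from the base axis. Payload 5.5 kg.
Tool frame: the origin (TCP) lies midway between the tips of the shut fingers; the grasp point (between the pads) lies 19 mm behind it; z points along the fingers, y is the line along which they close (so a half turn about z gives the same grasp; the last joint's range is limited). The gripper opens to 85 mm and grips with 20 to 120 N. Pads are 22 mm wide; open, the fingers measure 114 mm over their backs; the gripper's body (76 mm by 85 mm) begins 54 mm behind the grasp point. The pads swing forward as they close: fully open they stand 13 mm farther back than shut.
Start: joints at [1.089, 0.313, 0.046, 1.304, 0, 1.431], TCP at [0.193, 0.542, 0.231] pointing down, gripper open.
Joint ranges: [-2.76, 2.76], [-0.86, 1.69], [-1.03, 1.26], [-2.2, 2.34], [-1.47, 1.5], [-3.14, 3.14]. Speed limits (rad/s): [2.57, 2.57, 3.14, 3.14, 3.14, 3.14].

INTERFACE

Orientations are given as a unit quaternion [w, x, y, z].
In Python, from workcell import env gives the robot as it stands.
- The arm moves only by the tool move_arm, never from a script. Its argument "targets" is a list of rows, each a list of 3 entries, a list of its own where there are three numbers: the shift along the tool's x, y, z in mm, then the turn, a rotation vector about the tool's x, y, z in units of 10 degrees (1.0 is 10 degrees), then the closure, from -1 (fully open) to 1 (shut). In form: [[[dx, dy, dz], [ax, ay, az], gripper], ...]. A call has 1 to 5 rows; each row is the pose to reach, as a shift and turn from the pose commanded when the call began, along the tool's axes at that moment; what a row does not reach only later rows make up. A row lasts 1/8 s, in which the tool goes at most 62.5 mm and 10.7 degrees, less where a joint would pass 70% of its speed; a pose out of reach is approached as far as the arm can. A call with a gripper value outside its range is refused whole. The fingers move at their own pace and stop on an object; "squeeze" is the grip in N (left out, the last holds). Time passes only in rows, so rows that repeat a pose let the fingers close. It gives the time, the measured TCP pose, the force, the opening and the grip force at its end, in the units of the state.
- env.get_state(): the state, without advancing time (a new reading comes with each control period).
- env.read_camera(name): name is "scene" or "top" or "wrist"; returns a dict with "pixels" (384x512x3 uint8, red, green, blue), "fovy" (degrees; the focal length in pixels is half the picture's height over the tangent of half this angle, whatever the lens; pixels are square), "cx", "cy" (the principal point, pixels), "dist_coeffs" ([k1, k2, p1, p2, k3] as OpenCV has them; the pictures are not rectified), "extrinsics" (4x4, takes a point from world to camera coordinates); the wrist camera has in their place "mount" (4x4, takes a point from camera to tool coordinates, whose origin is the TCP and whose axes are the flange's). Camera axes: x right, y up, looking along -z (the intrinsics and any distortion apply to the point x, -y, -z); pixel columns grow to the right and rows downward; lengths in m; the calibration is good to about 2 mm. A picture is of the moment at which its call begins: read the wrist's pose just before it. There is no depth.
- env.hand_in(): hands the job in; it is judged then, once.
Trained networks look in a picture, given as the dict that the camera call returned (one of the last four; its "shot" number tells which), for a name from the list of things; names that differ only in an ending like _2 or _b are one class to them, and where a whole thing is asked for, a point or a joint stands for the part that bears it (a point fixed in the world has none). Each returns a list of dicts, best first, with "confidence" (0 to 1); they miss things now and then, are a little off and sometimes report something else, mostly with a low value. They report only what shows in the picture. A call takes as long as a camera call. They do not tell look-alikes from the thing itself.
- env.spot_in(thing, picture): "centre" ([x, y, z] in m, in world coordinates, good to about 4 mm: the middle of the surface that is visible of it).
- env.regions_of(thing, picture): "mask" (384x512 bool, what is visible of it).
- env.landmark_of(thing, picture): "centre" ([x, y, z] in m, in world coordinates, good to about 4 mm: a listed point, or the origin of a listed thing).
The state is a dict: "clock": time; "joint_pos": joint angles; "qvel": joint speeds; "tau": joint torques, N m; "tcp_pos": TCP position; "orientation": TCP orientation; "wrist_force": force on the tool from outside, world axes, zero at the start; "ft_torque": the same for the moment, N m; "finger_gap": finger opening in m; "grip_force": force on a finger pad.
Only numpy, scipy, OpenCV 4.12 (cv2) and the standard library are available. Lean on these libraries where they do the work, as an engineer would, in place of code of your own. Each camera call takes 0.05 s, during which the arm holds its last target. There are 200 camera calls.

## Working session

There is one attempt and no reset: what is moved stays moved. The work goes in short steps, Python scripts to look and compute and a tool call to move; the robot and the scene stay as the last step left them, time stands still between calls to the robot, and variables do not carry over. Pictures are saved under pics/ and viewed, at most 10 in all, crops included, and the job is handed in when it is done.

Besides the shell and the picture viewer there is one more tool, called after "Emit:" as name(argument=value, ...) on one line, values as JSON. move_arm: Moves the arm, as the interface text tells. Its arguments: {"type":"object","properties":{"targets":{"type":"array","items":{"type":"array"}},"squeeze":{"type":"number"}},"required":["targets"]}

```bash
mkdir -p pics; cat > h.py <<'E'
from workcell import env
import numpy as np, cv2
def save(p,n): cv2.imwrite('pics/'+n,p['pixels'][:,:,::-1])
E
python3 - <<'E'
from h import *
ps={}
for c in ['scene','top']:
    p=env.read_camera(c); save(p,c+'.png'); ps[c]=p
    for t in ['tongue_key','slot_switch','pin_key','slot_mouth']:
        for r in env.landmark_of(t,p)[:4]: print(c,t,np.round(r['centre'],3),round(r['confidence'],2))
im=np.hstack([ps['scene']['pixels'],ps['top']['pixels']])
cv2.imwrite('pics/both.png',im[:,:,::-1])
s=env.get_state();print(s['clock'],s['tcp_pos'],s['orientation'])
E
```

```text
scene tongue_key [ 0.366 -0.112 -0.   ] 0.81
scene tongue_key [ 0.476 -0.097  0.003] 0.78
scene slot_switch [0.451 0.257 0.002] 0.78
scene pin_key [0.627 0.093 0.001] 0.88
scene pin_key [ 0.718  0.079 -0.002] 0.88
scene pin_key [ 0.574 -0.01   0.001] 0.75
scene slot_mouth [0.446 0.26  0.081] 0.88
top tongue_key [ 0.366 -0.112  0.003] 0.74
top tongue_key [ 0.478 -0.091  0.004] 0.6
top tongue_key [ 0.292 -0.21   0.003] 0.57
top slot_switch [0.45  0.262 0.001] 0.97
top pin_key [ 0.575 -0.006  0.004] 0.74
top pin_key [0.62  0.093 0.002] 0.64
top pin_key [ 0.714  0.079 -0.001] 0.58
top slot_mouth [0.449 0.261 0.076] 0.96
0.5 [0.19275415 0.54175241 0.23130151] [4.52264849e-07 1.70089850e-01 9.85428557e-01 3.18913628e-05]
```

View pics/scene.png

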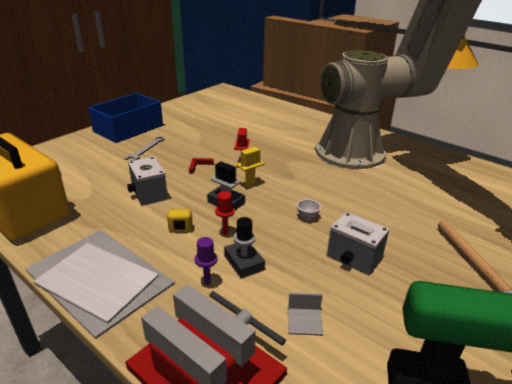

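View pics/top.png

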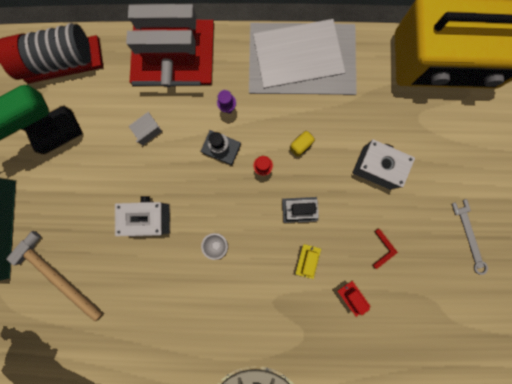

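Scene and top views: tongue-shaped candidates are black in a dark block at top (301,209), yellow (308,261) and red (354,298). The black one matches the description. The slot switch is at (139,219) and the round-hole box is at (386,165). Next I'll get yaws and a close crop.

```bash
cat >> h.py <<'E'
def cam(p):
    f=p['pixels'].shape[0]/2/np.tan(np.radians(p['fovy'])/2)
    return np.array([[f,0,p['cx']],[0,f,p['cy']],[0,0,1.]]),np.array(p['dist_coeffs'],float)
def toplane(p,uv,z,T=None):
    # pixels -> world points on plane z
    E=np.array(p['extrinsics']) if T is None else T
    K,d=cam(p); q=cv2.undistortPoints(np.float64(uv).reshape(-1,1,2),K,d).reshape(-1,2)
    r=np.c_[q[:,0],-q[:,1],-np.ones(len(q))]@E[:3,:3]
    o=-E[:3,:3].T@E[:3,3]
    return o+r*((z-o[2])/r[:,2])[:,None]
def rect(pts):
    (c,wh,a)=cv2.minAreaRect(np.float32(pts[:,:2]*1000)); return np.round(c,1),np.round(wh,1),round(a,1)
E
python3 - <<'E'
from h import *
p=env.read_camera('top')
g=p['pixels']; hsv=cv2.cvtColor(g,cv2.COLOR_RGB2HSV)
def blob(m,uv):
    n,l=cv2.connectedComponents(m.astype(np.uint8)); k=l[uv[1],uv[0]]
    return np.argwhere(l==k)[:,::-1] if k else None
for nm,m,uv,z in [('grip',hsv[...,2]<45,(303,209),.110),('swtop',hsv[...,2]>120,(122,207),.08),('slot',hsv[...,2]<110,(139,219),.08)]:
    b=blob(m&((hsv[...,1]<70)|(hsv[...,2]<110)),uv)
    if b is None: print(nm,'none',hsv[uv[1],uv[0]]);continue
    print(nm,len(b),rect(toplane(p,b,z)), b.min(0),b.max(0))
a=cv2.resize(g[180:240,270:330],(400,400),interpolation=2);b=cv2.resize(g[190:250,105:180],(500,400),interpolation=2)
cv2.imwrite('pics/crop.png',cv2.resize(np.hstack([a,b]),(800,356))[:,:,::-1])
E
```

```text
grip 220 (array([477.9, -92.2]), array([20.5, 49.2]), 1.0) [291 204] [315 214]
swtop 1373 (array([451.7, 260.5]), array([72.5, 99.3]), 2.7) [115 202] [160 236]
slot 110 (array([450.9, 258.3]), array([12.9, 37.6]), 1.2) [130 216] [147 222]
```

View pics/crop.png

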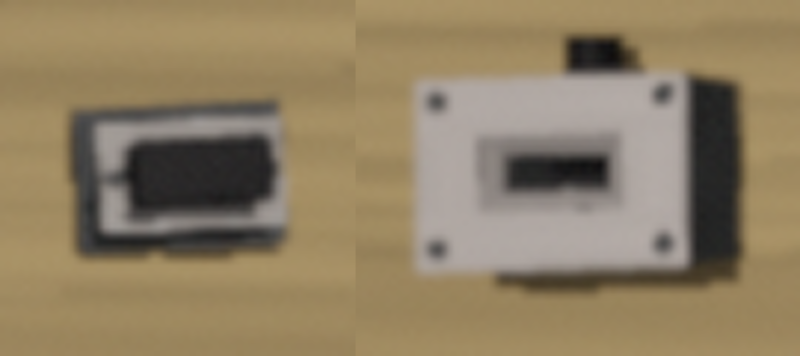

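The crop shows a black grip on a steel flange in a dark block, so this is the tongue_key. The right-hand half shows the switch with the flat slot. Moving above the key.

Emit:
move_arm(targets=[[[-40, -42, 0], [0, 0, 0.7], -1], [[-80, -84, 0], [0, 0, 1.4], -1], [[-120, -126, 0], [0, 0, 2.1], -1], [[-160, -168, 0], [0, 0, 2.8], -1], [[-200, -210, 0], [0, 0, 3.5], -1]])

```text
clock: 1.18
tcp_pos: [0.3113, 0.2753, 0.2316]
orientation: [0.0, 0.46, 0.888, 0.001]
wrist_force: [1.5, 0.2, -0.2]
finger_gap: 0.0853
grip_force: 0.0
```

```bash
cat >> h.py <<'E'
from scipy.spatial.transform import Rotation as Ro
def pose():
    s=env.get_state(); w,x,y,z=s['orientation']
    R=Ro.from_quat([x,y,z,w]); return s,R,np.array(s['tcp_pos'])
def goto(t,yaw):
    s,R,p=pose(); a=np.radians(yaw); M=R.as_matrix()
    y=np.array([np.cos(a),np.sin(a),0]); z=np.array([0,0,-1.]); 
    D=R.inv()*Ro.from_matrix(np.c_[np.cross(y,z),y,z])
    print('t',round(s['clock'],2),'tcp',np.round(p*1000,1),'shift',np.round(M.T@(np.array(t)-p)*1000,1),'turn',np.round(np.degrees(D.as_rotvec())/10,3),
     'F',np.round(s['wrist_force'],1),'gap',round(s['finger_gap'],4),'grip',round(s['grip_force'],1))
E
python3 -c "
from h import *
goto([.478,-.092,.2],1.5)"
```

```text
t 1.18 tcp [311.3 275.3 231.6] shift [-396.2  -75.7   31.6] turn [ 8.000e-03 -1.000e-03  3.372e+00] F [ 1.5  0.2 -0.2] gap 0.0853 grip 0.0
```

Emit:
move_arm(targets=[[[-57, -11, 4], [0, 0, 0.65], -1], [[-114, -22, 8], [0, 0, 1.3], -1], [[-171, -33, 12], [0, 0, 1.95], -1], [[-228, -44, 16], [0, 0, 2.6], -1], [[-285, -55, 20], [0, 0, 3.2], -1]])

```text
clock: 1.8
tcp_pos: [0.4318, 0.0108, 0.2116]
orientation: [0.0, 0.687, 0.727, 0.001]
wrist_force: [1.1, 0.2, -0.4]
finger_gap: 0.0856
grip_force: 0.0
```

```bash
python3 -c "
from h import *
goto([.478,-.092,.2],1.5)"
```

```text
t 1.8 tcp [431.8  10.8 211.6] shift [-105.2   40.4   11.6] turn [ 0.008 -0.     0.17 ] F [ 1.1  0.2 -0.4] gap 0.0856 grip 0.0
```

Emit:
move_arm(targets=[[[-53, 20, 6], [0, 0, 0.1], -1], [[-105, 40, 12], [0, 0, 0.17], -1], [[-105, 40, 12], [0, 0, 0.17], -1]])

```text
clock: 2.17
tcp_pos: [0.4786, -0.093, 0.1986]
orientation: [0.0, 0.698, 0.716, -0.0]
wrist_force: [-0.4, 0.7, -0.1]
finger_gap: 0.0852
grip_force: 0.0
```

```bash
python3 - <<'E'
from h import *
s,R,t=pose(); p=env.read_camera('wrist'); save(p,'w1.png')
T=np.eye(4);T[:3,:3]=R.as_matrix();T[:3,3]=t
E=np.linalg.inv(T@np.array(p['mount']))
goto([.478,-.092,.2],1.5)
for th in ['tongue_key']:
    for r in env.landmark_of(th,p)[:3]: print(th,np.round(r['centre'],4),round(r['confidence'],2))
hsv=cv2.cvtColor(p['pixels'],cv2.COLOR_RGB2HSV)
K,d=cam(p)
c=E@np.array([.478,-.092,.11,1]);uv=cv2.projectPoints(np.array([[c[0],-c[1],-c[2]]]),np.zeros(3),np.zeros(3),K,d)[0].ravel();print(uv)
for th in (30,40,50):
    n,l=cv2.connectedComponents((hsv[...,2]<th).astype(np.uint8)); k=l[int(uv[1]),int(uv[0])]
    b=np.argwhere(l==k)[:,::-1]; print(th,k,len(b),rect(toplane(p,b,.110,E)))
E
```

```text
t 2.23 tcp [477.4 -91.1 198.8] shift [-0.9  0.5 -1.2] turn [-0.005 -0.004  0.003] F [-0.4 -0.5  0.6] gap 0.0853 grip 0.0
tongue_key [ 0.3697 -0.1056 -0.0004] 0.95
tongue_key [ 0.4778 -0.0947  0.0039] 0.71
tongue_key [ 0.2905 -0.2134 -0.0032] 0.59
[255.25740054 192.30425747]
30 0 161269 (array([ 479.4, -118.9]), array([458.8, 332. ]), 1.4)
40 0 155586 (array([ 479.5, -119. ]), array([458.8, 331.7]), 1.4)
50 11 1728 (array([478.5, -87.9]), array([23.3, 50.4]), 4.1)
```

View pics/w1.png

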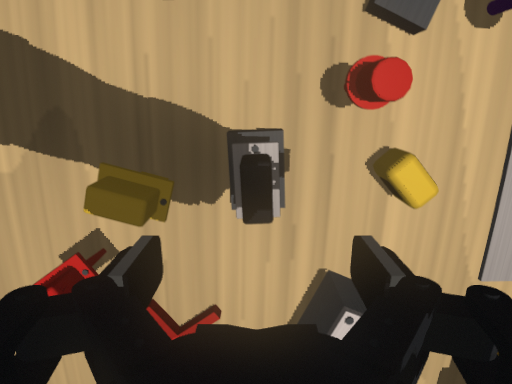

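The grip's top is centred under the tool at about (257,192), yellow look-alike at (128,200), which the fingers clear. Descending and closing.

Emit:
move_arm(targets=[[[0, 0, 50], [0, 0, -0.1], -1], [[0, 0, 100], [0, 0, -0.1], -1], [[0, 0, 123], [0, 0, -0.1], -1], [[0, 0, 123], [0, 0, -0.1], -1]], squeeze=60)

```text
clock: 2.78
tcp_pos: [0.4752, -0.0876, 0.0751]
orientation: [-0.002, 0.689, 0.724, -0.001]
wrist_force: [0.4, 0.3, 0.2]
finger_gap: 0.0855
grip_force: 0.0
```

Emit:
move_arm(targets=[[[0, 0, 0], [0, 0, 0], 1], [[0, 0, 0], [0, 0, 0], 1], [[0, 0, 0], [0, 0, 0], 1], [[0, 0, 0], [0, 0, 0], 1], [[0, 0, 0], [0, 0, 0], 1]], squeeze=60)

```text
clock: 3.4
tcp_pos: [0.4781, -0.0899, 0.0773]
orientation: [0.001, 0.69, 0.724, 0.001]
wrist_force: [-0.2, 0.0, 6.6]
finger_gap: 0.023
grip_force: 59.0
```

Emit:
move_arm(targets=[[[0, 0, -12], [0, 0, 0], 1], [[0, 0, -30], [0, 0, 0], 1], [[0, 0, -70], [0, 0, 0], 1], [[0, 0, -125], [0, 0, 0], 1], [[0, 0, -125], [0, 0, 0], 1]])

```text
clock: 4.03
tcp_pos: [0.4797, -0.0907, 0.206]
orientation: [0.004, 0.69, 0.724, 0.002]
wrist_force: [0.6, -1.1, -1.8]
finger_gap: 0.0231
grip_force: 59.5
```

```bash
python3 - <<'E'
from h import *
s,R,t=pose(); p=env.read_camera('wrist'); save(p,'w2.png')
goto([.451,.259,.2],2)
E
```

```text
t 4.08 tcp [478.4 -90.2 203.5] shift [350.1 -10.9   2.8] turn [0.022 0.009 0.071] F [-0.4 -0.3 -2.3] gap 0.0235 grip 59.5
```

View pics/w2.png

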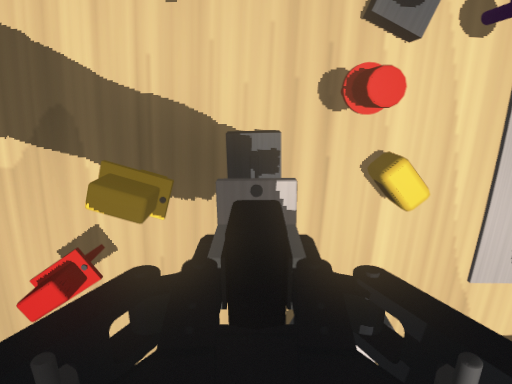

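The key is held and upright: flange edge corners are at about (217,180) and (298,180), and the block behind is empty. Computing its offset in the hand while moving to the switch.

```bash
python3 - <<'E'
from h import *
p=env.read_camera('wrist'); E=np.linalg.inv(np.array(p['mount']))
print(np.round(toplane(p,[(217,180),(298,180),(214,227)],.0057,E)*1000,1))
E
```

```text
[[ 30.6 -18.8   5.7]
 [ 30.6  20.4   5.7]
 [  6.3 -21.1   5.7]]
```

Emit:
move_arm(targets=[[[58, -2, 0], [0, 0, 0], 1], [[116, -4, 0], [0, 0, 0], 1], [[174, -6, 0], [0, 0, 0], 1], [[232, -8, 0], [0, 0, 0], 1], [[290, -9, 0], [0, 0, 0], 1]])

```text
clock: 4.75
tcp_pos: [0.4528, 0.2009, 0.1993]
orientation: [-0.001, 0.69, 0.724, -0.002]
wrist_force: [0.8, 0.1, -1.2]
finger_gap: 0.0229
grip_force: 59.4
```

Emit:
move_arm(targets=[[[40, -1, 0], [0, 0, 0], 1], [[60, -2, 0], [0, 0, 0], 1], [[60, -2, 0], [0, 0, 0], 1], [[60, -2, 0], [0, 0, 0], 1]])

```text
clock: 5.25
tcp_pos: [0.4489, 0.2586, 0.2]
orientation: [-0.0, 0.69, 0.724, -0.001]
wrist_force: [-0.0, 0.2, -0.7]
finger_gap: 0.0233
grip_force: 59.4
```

```bash
python3 - <<'E'
from h import *
s,R,t=pose(); p=env.read_camera('wrist'); save(p,'w3.png')
goto([.451,.259,.2],2);
for r in env.landmark_of('slot_mouth',p)[:2]: print(np.round(r['centre'],4),round(r['confidence'],2))
q=env.read_camera('scene')
cv2.imwrite('pics/s3.png',cv2.resize(q['pixels'][120:290,280:440],None,fx=3.5,fy=3.5,interpolation=2)[:,:,::-1])
for _ in range(2): goto([.451,.259,.2],2); env.read_camera('top')
E
```

```text
t 5.3 tcp [449.2 258.4 200.4] shift [0.5 1.8 0.4] turn [-0.011  0.005  0.066] F [-0.8 -0.1 -2.2] gap 0.0234 grip 59.4
[0.4538 0.2631 0.0829] 0.79
t 5.4 tcp [449.7 258.4 200.9] shift [0.6 1.3 0.9] turn [-0.004  0.002  0.063] F [-0.9  0.2 -1.2] gap 0.023 grip 59.4
t 5.45 tcp [449.8 258.5 201.1] shift [0.5 1.2 1.1] turn [-0.002  0.001  0.063] F [ 0.  -0.1 -1.4] gap 0.0235 grip 59.4
```

View pics/w3.png

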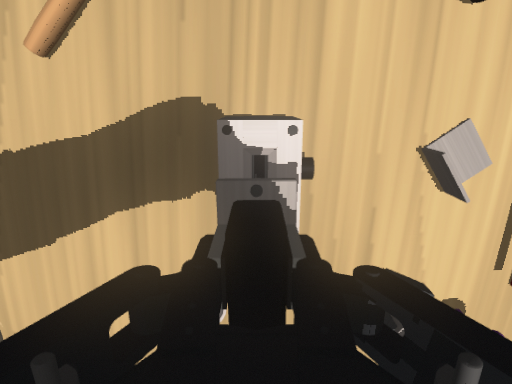

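View pics/s3.png

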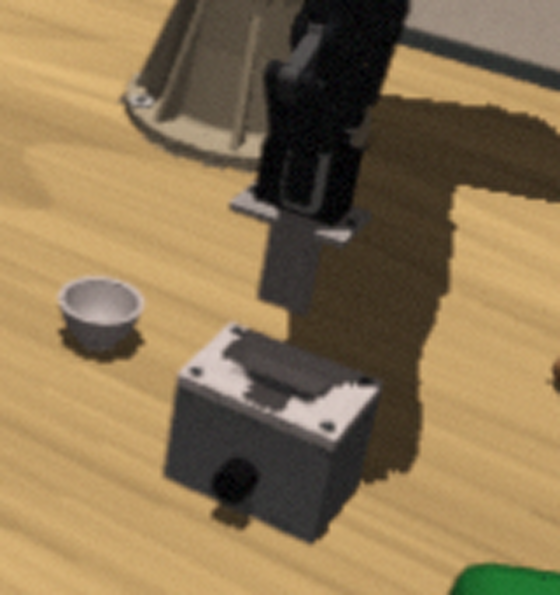

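The slot (260,165) lines up with the flange's hole (256,190), and the scene crop shows the tongue upright above the switch. The key sits about 3 mm toward -y in the hand, so I shift by 5 mm and 2 mm and insert down to just above the cam.

Emit:
move_arm(targets=[[[5, 2, 0], [0, 0, 0.05], 1], [[5, 2, 35], [0, 0, 0.05], 1], [[5, 2, 50], [0, 0, 0.05], 1], [[5, 2, 65], [0, 0, 0.05], 1], [[5, 2, 80], [0, 0, 0.05], 1]])

```text
clock: 6.12
tcp_pos: [0.4519, 0.2646, 0.1209]
orientation: [0.0, 0.693, 0.721, 0.0]
wrist_force: [-0.4, -0.8, -2.1]
finger_gap: 0.023
grip_force: 59.2
```

```bash
python3 -c "
from h import *
goto([.4515,.2635,.0917],2.5)
env.read_camera('top');goto([.4515,.2635,.0917],2.5);print(env.get_state()['ft_torque'])"
```

```text
t 6.12 tcp [451.9 264.6 120.9] shift [-1.1 -0.5 29.2] turn [ 0.004 -0.002 -0.029] F [-0.4 -0.8 -2.1] gap 0.023 grip 59.2
t 6.17 tcp [450.7 264.2 118.9] shift [-0.7  0.8 27.2] turn [-0.012  0.004 -0.029] F [-0.8 -0.  -2.7] gap 0.0235 grip 59.2
[ 0.01171319  0.00083105 -0.01654767]
```

Emit:
move_arm(targets=[[[0, 0, 12], [0, 0, 0], 1], [[0, 0, 17], [0, 0, 0], 1], [[0, 0, 20], [0, 0, 0], 1], [[0, 0, 23], [0, 0, 0], 1], [[0, 0, 23], [0, 0, 0], 1]])

```text
clock: 6.8
tcp_pos: [0.4517, 0.2646, 0.0984]
orientation: [0.0, 0.693, 0.721, 0.0]
wrist_force: [-0.9, -0.5, -1.2]
finger_gap: 0.0231
grip_force: 59.4
```

Emit:
move_arm(targets=[[[0, 0, 2], [0, 0, 0], 1], [[0, 0, 4], [0, 0, 0], 1], [[0, 0, 5], [0, 0, 0], 1], [[0, 0, 5], [0, 0, 0], 1]])

```text
clock: 7.3
tcp_pos: [0.4517, 0.2646, 0.0934]
orientation: [0.0, 0.693, 0.721, 0.0]
wrist_force: [-0.1, -0.3, 2.2]
finger_gap: 0.0235
grip_force: 59.7
```

Emit:
move_arm(targets=[[[0, 0, 1], [0, 0, 0], 1], [[0, 0, 2], [0, 0, 0], 1], [[0, 0, 2], [0, 0, 0], 1]])

```text
clock: 7.68
tcp_pos: [0.4518, 0.2646, 0.0933]
orientation: [0.0, 0.693, 0.721, 0.001]
wrist_force: [-4.7, -1.8, 16.8]
finger_gap: 0.0232
grip_force: 61.9
```

Emit:
move_arm(targets=[[[0, 0, 1], [0, 0, 0], 1], [[0, 0, 2], [0, 0, 0], 1], [[0, 0, 2], [0, 0, 0], 1]])

```text
clock: 8.05
tcp_pos: [0.4518, 0.2647, 0.0933]
orientation: [0.001, 0.693, 0.721, 0.001]
wrist_force: [-9.4, -4.1, 31.1]
finger_gap: 0.0233
grip_force: 63.9
```

The hard stop is at TCP z = 0.0933, which matches the flange being seated (grasp height 0.0773 + 16 mm). I'll ease off, check, then release.

Emit:
move_arm(targets=[[[0, 0, -2], [0, 0, 0], 1], [[0, 0, -3.5], [0, 0, 0], 1], [[0, 0, -3.5], [0, 0, 0], 1]])

```text
clock: 8.43
tcp_pos: [0.4518, 0.2646, 0.0934]
orientation: [0.0, 0.693, 0.721, 0.0]
wrist_force: [-2.2, -0.8, 7.0]
finger_gap: 0.023
grip_force: 60.7
```

Emit:
move_arm(targets=[[[0, 0, 0], [0, 0, 0], -1], [[0, 0, 0], [0, 0, 0], -1], [[0, 0, 0], [0, 0, 0], -1], [[0, 0, 0], [0, 0, 0], -1], [[0, 0, 0], [0, 0, 0], -1]])

```text
clock: 9.05
tcp_pos: [0.4515, 0.2645, 0.0927]
orientation: [-0.0, 0.693, 0.721, 0.0]
wrist_force: [-0.4, 0.9, 0.5]
finger_gap: 0.0854
grip_force: 0.0
```

Emit:
move_arm(targets=[[[0, 0, -20], [0, 0, 0], -1], [[0, 0, -60], [0, 0, 0], -1], [[0, 0, -110], [0, 0, 0], -1], [[-50, 0, -110], [0, 0, 0], -1], [[-100, 0, -110], [0, 0, 0], -1]])

```text
clock: 9.68
tcp_pos: [0.4559, 0.1641, 0.2037]
orientation: [0.001, 0.693, 0.721, 0.001]
wrist_force: [-0.1, -0.5, 1.2]
finger_gap: 0.0852
grip_force: 0.0
```

```bash
python3 - <<'E'
from h import *
q=env.read_camera('scene')
cv2.imwrite('pics/s4.png',cv2.resize(q['pixels'][120:290,180:440],None,fx=3,fy=3,interpolation=2)[:,:,::-1])
for r in env.landmark_of('tongue_key',q)[:3]: print(np.round(r['centre'],4),round(r['confidence'],2))
goto([.45,.26,.2],2)
E
```

```text
[ 0.3687 -0.1131 -0.0006] 0.66
t 9.78 tcp [455.5 161.2 203.1] shift [98.9 -2.1  3. ] turn [ 0.002  0.007 -0.005] F [ 0.2  0.8 -0.6] gap 0.0851 grip 0.0
```

View pics/s4.png

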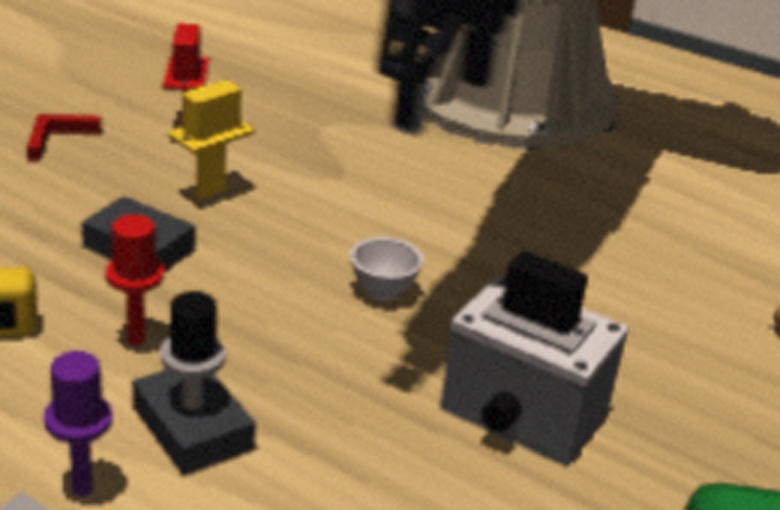

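The flange lies flat on the switch at crop (540,325). The pin actuator still stands in its block at (193,370), and the look-alikes are untouched.

```bash
python3 -c "
from h import *
print(env.hand_in())"
```

```text
the job is handed in; nothing more can be done
None
```

The flat-tongue actuator is pushed fully into the slot switch and released with its flange flat on top, the round-pin actuator still stands in its own block, and the job was handed in at about 10 s.

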